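# Put the stapler, tape and staples back in their own places and close the box

## Task

The shelf has been put back wrongly: the tape roll is in the staple box, the stapler stands on the tape's round mat and the carton of staples lies on the stapler's long mat. Put each in its own place, using the bare square mat as a free spot on the way: the tape roll flat in the middle of the round mat, the stapler upright in the middle of the long mat and lengthwise along it, and the carton lying flat inside the box. Then close the box with its lid, fully down on the rim, and leave the bowl of pushpins and the spring clip where they are.

Things in the scene. Friction and masses are not known exactly. Their poses are not given: they have to be found in the camera images.
- tape_center (a point): Roll of masking tape, tan, lying flat with its hole upright: 54 mm outside diameter, 27 mm hole, 50 mm tall. The point is its centre, half-way up; z is the roll's axis. It starts in the open grey box, with 10 mm of it standing above the rim.
- stapler_center (a point): Blue stapler standing upright on its black base, 48 mm tall; the base is 130 mm long, 44 mm wide, 7 mm thick; the blue arm to grip, 30 mm wide, lies between about 27 and 45 mm above its underside. The point is its centre, 25 mm above the underside; x runs along its length, z is up. It starts on the round cork mat.
- pack_center (a point): Full carton of staples, plain off-white board, 84 x 40 x 28 mm (length x width x height), lying flat. The point is its centre; x runs along its length, z is up. It starts on the long cork mat.
- lid_handle (a point): Loose grey-painted lid, on the bench at the start: plate 156 x 116 x 6 mm, wooden handle bar (70 x 18 mm, 30 mm tall) on top, battens 6 mm deep below that drop into the box with 8 mm play all round if long side lies along long side (either way round). Point: handle centre, 15 mm above the plate, 27 mm above the battens' underside; x along handle and long side, z up. Closed, it is 65 mm above the box's underside.
- box: Open grey-painted plywood box, fixed to the bench, outside 148 x 108 x 44 mm, walls and floor 4 mm thick (inside 140 x 100 x 40 mm). Origin: centre of its underside, on the bench; x runs along its long side, z is up. The carton of staples belongs in it.
- round_mat: Round cork mat, 110 mm diameter, 3 mm thick, fixed to the bench, with a dark circle (66 mm diameter) drawn on it: the place of the tape roll. Origin: centre of its underside.
- long_mat: Oblong cork mat, 170 x 70 mm, 3 mm thick, fixed to the bench, with a dark oblong (144 x 56 mm) drawn on it: the place of the stapler. Origin: centre of its underside; x runs along its length.
- square_mat: Bare square cork mat without a drawing, 125 x 125 mm, 3 mm thick, fixed to the bench, empty at the start: the free spot for setting a thing down on the way. Origin: centre of its underside; x and y run along its sides.
- bowl: White ceramic bowl of pushpins, 90 mm diameter, 40 mm tall, loose on the bench; to be left alone. Origin: centre of its underside.
- clip: Dark steel spring clip with wire handles lying on the bench, about 70 x 50 mm, 18 mm tall, loose; to be left alone. Origin: centre of its underside, below its dark jaw.
Not all that is in view belongs to the job. Leave any pink look-alike of the part that bears lid_handle alone.

How it is judged:
At the end, for the whole second after the job is handed in: Tape roll flat on the round mat, stapler upright on the long mat: each within 15 mm of the centre, stapler within 0.25 rad of its length; carton flat on the box floor; lid level on the rim, battens inside, within 14 mm and 0.2 rad of the box; all released and at rest (horizontal distance between tape_center and round_mat below 0.015 m and z of tape_center in the frame of round_mat between 0.026 and 0.031 m and angle between the z axis of tape_center and the z axis of round_mat, either way round below 0.1 rad and horizontal distance between stapler_center and long_mat below 0.015 m and z of stapler_center in the frame of long_mat between 0.026 and 0.031 m and angle between the x axis of stapler_center and the x axis of long_mat, either way round below 0.25 rad and angle between stapler_center's own z axis and vertical below 0.1 rad and x of pack_center in the frame of box between -0.05 and 0.05 m and y of pack_center in the frame of box between -0.033 and 0.033 m and z of pack_center in the frame of box between 0.014 and 0.022 m and z of lid_handle in the frame of box between 0.062 and 0.068 m and horizontal distance between lid_handle and box below 0.014 m and angle between the x axis of lid_handle and the x axis of box, either way round below 0.2 rad and angle between lid_handle's own z axis and vertical below 0.05 rad and linear speed of each of tape, stapler, pack, lid below 0.02 m/s); the robot touches nothing.
It fails at once if the bowl of pushpins is pushed more than 30 mm or tipped over (distance of bowl from where it was at the start of the episode above 0.03 m or angle between bowl's own z axis and vertical above 0.4 rad).
It fails at once if the steel spring clip is pushed more than 30 mm or tipped over (distance of clip from where it was at the start of the episode above 0.03 m or angle between clip's own z axis and vertical above 0.4 rad).
It also fails if it takes over 141 s, if anything falls off the work surface, if the arm or the gripper's body presses on something with over 40 N, if the wrist force passes 120 N, or if a joint passes its speed limit or range.

## Robot

A 7-joint arm with a two-finger parallel gripper is mounted at the origin on the work surface. World frame = base frame: x ahead of the robot, y to its left, z up, the work surface at z = 0. Lengths are in m, angles in rad, forces in N, time in s.
With the tool pointing down it reaches from about 0.425 to 0.825 m from the base axis. Payload 3.6 kg.
Tool frame: the origin (TCP) lies at the very end of the fingers, on their centre line; the grasp point (between the pads) lies 19 mm behind it; z points along the fingers, y is the direction in which the jaws open and shut (so a half turn about z gives the same grasp; the last joint's range is limited). The gripper opens to 85 mm and grips with 20 to 120 N. Pads are 22 mm wide; open, the fingers measure 114 mm over their backs; the gripper's body (76 mm by 85 mm) begins 54 mm behind the grasp point. The pads swing forward as they close: fully open they stand 13 mm farther back than shut.
Start: joints at [-1.331, 0.615, -0.013, 1.423, 0.008, 1.103, -0.04], TCP at [0.171, 0.627, 0.231] pointing down, gripper open.
Joint ranges: [-3.12, 3.12], [-0.3, 2.06], [-1.34, 1.32], [0.26, 2.42], [-1.36, 4.5], [0.01, 1.98], [-2.84, 2.84]. Speed limits (rad/s): [2.79, 2.79, 3.14, 3.14, 3.14, 3.14, 3.14].

## Interface

Orientations are given as a unit quaternion [x, y, z, w].
In Python, from workcell import arm, camera, job_done gives the robot as it stands.
- The arm moves only by the shell command python3 -m creep 'ROWS' [FORCE]. ROWS is JSON, a list of rows, each a list of 7 numbers: the shift along the tool's x, y, z in cm, then the turn, a rotation vector about the tool's x, y, z in degrees, then the gripper's target within -1 to 1 (shut at 1, half-way at 0, fully open at -1). A call has 1 to 8 rows; each row shifts and turns the commanded pose from where the row before left it, along the tool's axes as they then stand; what a row does not reach is not made up. A row lasts 1/10 s, in which the tool goes at most 50 mm and 8.59 degrees, less where a joint would pass 70% of its speed; a pose out of reach is approached as far as the arm can. A call is refused whole if a number of a shift passes 5 or a number of a turn 8.59, either way. A call with a gripper value outside its range is refused whole. The fingers move at their own pace and stop on an object; FORCE is the grip in N (left out, the last holds). Time passes only in rows, so rows that do not move let the fingers close. It gives the time, the measured TCP pose, the force and the opening at its end, in the units of the state.
- arm.state(): the state, without advancing time (a new reading comes with each control period).
- camera(name): name is "side" or "top"; returns a dict with "frame" (400x640x3 uint8, red, green, blue), "fx", "fy", "cx", "cy" (pixels), "k1" (the pictures are not rectified: a ray, as slopes to the right and down, at radius r is drawn at 1 + k1 r^2 times it, then the intrinsics apply), "R" (3x3) and "t" (3): a world point X has camera coordinates R X + t. Camera axes: x right, y down, z forward; pixel columns grow to the right and rows downward; lengths in m; the calibration is good to about 2 mm. A picture is of the moment at which its call begins. There is no depth.
- job_done(): hands the job in, once; it reports no verdict.
The state is a dict: "clock": time; "q": joint angles; "joint_vel": joint speeds; "joint_torque": joint torques, N m; "eef_pos": TCP position; "eef_rot": TCP orientation; "contact_force": force on the tool from outside, world axes, zero at the start; "torque": the same for the moment, N m; "finger_gap": finger opening in m.
Only numpy, scipy, OpenCV 4.12 (cv2) and the standard library are available. Lean on these libraries where they do the work, as an engineer would, in place of code of your own. Each camera call takes 0.05 s, during which the arm holds its last target. There are 200 camera calls.

## Working session

There is one attempt and no reset: what is moved stays moved. The work goes in short steps, Python scripts to look and compute and a shell command to move; the robot and the scene stay as the last step left them, time stands still between calls to the robot, and variables do not carry over. Pictures are saved under pics/ and viewed, about 12 in all and at most 16, crops included, and the job is handed in when it is done.

```bash
ls; mkdir -p pics
python3 - <<'E'
from workcell import arm,camera
import cv2,pickle
print(arm.state())
for n in("top","side"):
    c=camera(n); pickle.dump(c,open(f"{n}0.pkl","wb")); cv2.imwrite(f"pics/{n}0.png",c["frame"][:,:,::-1])
    print({k:v for k,v in c.items() if k!="frame"})
E
```

```text
pics
{'clock': 0.0, 'q': array([-1.33151972,  0.61596474, -0.01259143,  1.42493549,  0.00811431,
        1.10338439, -0.04041434]), 'joint_vel': array([-3.53612806e-04, -4.74756883e-04, -1.27520378e-03,  4.51960252e-05,
       -2.59114277e-03, -1.25461485e-05, -1.90356529e-03]), 'joint_torque': array([ 5.30826419e-04, -4.69219744e+01,  2.59666387e-01, -1.71030039e+01,
        1.00514543e-02,  9.74565191e-03,  6.26366031e-06]), 'eef_pos': array([0.17053224, 0.62642505, 0.23009655]), 'eef_rot': array([ 1.32478317e-01,  9.91185024e-01, -1.31306729e-03, -1.41968460e-04]), 'contact_force': array([-0.03558484, -0.05922205,  0.61625002]), 'torque': array([-0.00108651,  0.05122973, -0.01721358]), 'finger_gap': 0.08549085146459012}
{'fx': 448.29780113229674, 'fy': 448.29780113229674, 'cx': 315.9768766619339, 'cy': 206.204531465871, 'k1': 0.01136361858704921, 'R': array([[-0.00886177, -0.99994666, -0.00530576],
       [-0.98200453,  0.00970352, -0.1886079 ],
       [ 0.18864932,  0.00353888, -0.98203814]]), 't': array([9.01932186e-04, 4.94555862e-01, 1.37736620e+00])}
{'fx': 510.932008187357, 'fy': 510.932008187357, 'cx': 318.3245120280528, 'cy': 199.31514545198183, 'k1': -0.028976942290234824, 'R': array([[ 0.98849353, -0.149946  ,  0.01991826],
       [-0.08380578, -0.65251768, -0.753125  ],
       [ 0.1259251 ,  0.74278993, -0.65757585]]), 't': array([-0.47404404,  0.09302417,  1.50795421])}
```

View pics/top0.png

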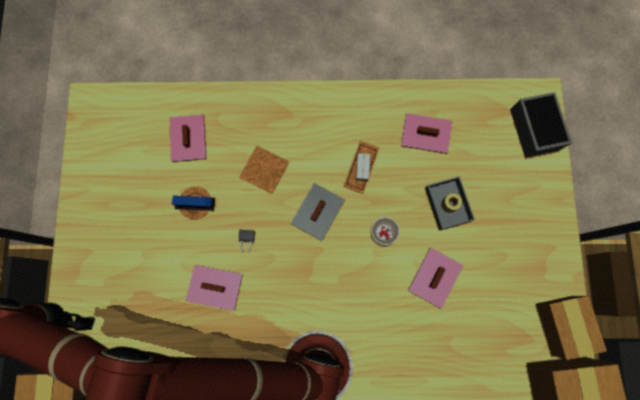

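View pics/side0.png

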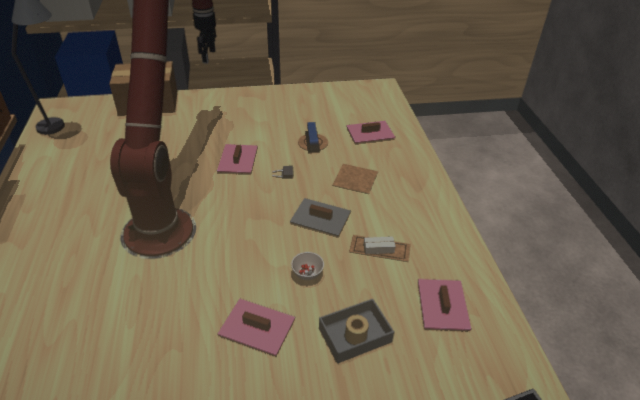

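```bash
cat > h.py <<'E'
import numpy as np,cv2,pickle
from workcell import arm,camera
def proj(c,X):
    p=np.asarray(X,float)@c["R"].T+c["t"]; s=p[...,:2]/p[...,2:]
    s=s*(1+c["k1"]*(s**2).sum(-1,keepdims=True)); return s*[c["fx"],c["fy"]]+[c["cx"],c["cy"]]
def ortho(c,z,x0,x1,y0,y1,ppm=1000):
    """metric picture at height z: row 0 = x1 (far), col 0 = y1 (left)"""
    xs=np.arange(x1,x0,-1/ppm); ys=np.arange(y1,y0,-1/ppm)
    Y,X=np.meshgrid(ys,xs); m=proj(c,np.stack([X,Y,np.full_like(X,z)],-1)).astype(np.float32)
    return cv2.remap(c["frame"],m[...,0],m[...,1],cv2.INTER_CUBIC)[:,:,::-1]
def shoot(n,tag):
    c=camera(n); pickle.dump(c,open(tag+".pkl","wb")); return c
def load(tag): return pickle.load(open(tag+".pkl","rb"))
E
python3 - <<'E'
from h import *
for n in("top","side"):
    c=load(n+"0"); cv2.imwrite(f"pics/{n}o.png",ortho(c,0.03,.3,.75,-.5,.5,800))
E
```

```text
(no output)
```

View pics/topo.png

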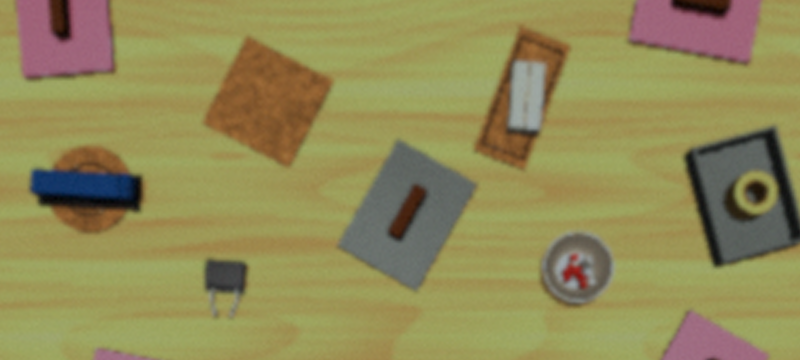

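View pics/sideo.png

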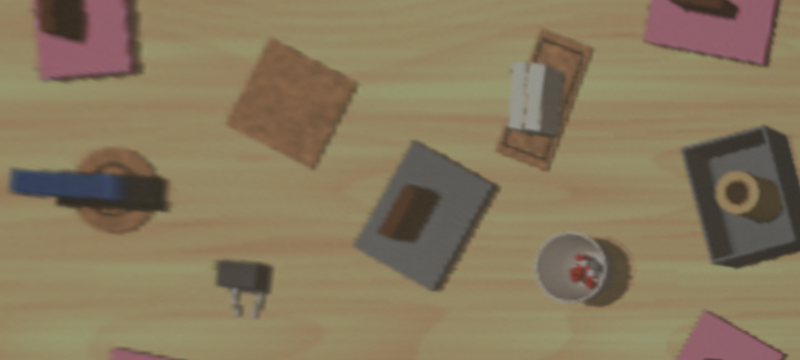

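```bash
cat > fit.py <<'E'
from h import *
from scipy.optimize import minimize
S=4
def mask(c,f):
    im=cv2.cvtColor(cv2.GaussianBlur(c["frame"],(3,3),0),cv2.COLOR_RGB2HSV).astype(float)
    rgb=c["frame"].astype(float); return cv2.resize(f(im,rgb).astype(np.float32),None,fx=S,fy=S,interpolation=cv2.INTER_LINEAR)
def body(L,W,z0,z1,round_=False):
    a=np.linspace(0,2*np.pi,48,endpoint=False)
    b=np.c_[L/2*np.cos(a),L/2*np.sin(a)] if round_ else np.array([[1,1],[1,-1],[-1,-1],[-1,1]])*[L/2,W/2]
    return np.vstack([np.c_[b,np.full(len(b),z)] for z in (z0,z1)])
def sil(c,B,p,shape):
    cs,sn=np.cos(p[2]),np.sin(p[2]); X=B.copy(); X[:,:2]=B[:,:2]@np.array([[cs,sn],[-sn,cs]])+p[:2]
    q=((proj(c,X)+.5)*S-.5).astype(np.float32); m=np.zeros(shape,np.float32)
    cv2.fillConvexPoly(m,np.round(cv2.convexHull(q)[:,0]*16).astype(np.int32),1,cv2.LINE_AA,4); return m
def fit(c,M,B,p0,turn=True):
    k=proj(c,[[p0[0],p0[1],.03]])[0]; x,y=(k*S).astype(int); r=90*S//2
    w=np.zeros_like(M); w[max(0,y-r):y+r,max(0,x-r):x+r]=1; M=M*w
    def cost(v):
        p=[v[0]/100,v[1]/100,v[2]/10 if turn else 0]; m=sil(c,B,p,M.shape); return 1-np.minimum(m,M).sum()/np.maximum(m,M).sum()
    v0=np.array([p0[0]*100,p0[1]*100,p0[2]*10]); best=None
    for d in (0,1.5,-1.5):
        r_=minimize(cost,v0+[0,0,d],method="Nelder-Mead",options=dict(initial_simplex=[v0+[0,0,d],v0+[1.5,0,d],v0+[0,1.5,d],v0+[0,0,d+2]],xatol=.005,fatol=1e-5))
        if best is None or r_.fun<best.fun: best=r_
    v=best.x; return np.round([v[0]*10,v[1]*10,np.degrees(v[2]/10),1-best.fun],1+1)
E
python3 - <<'E'
from h import *
for n in("top","side"):
    c=load(n+"0"); hsv=cv2.cvtColor(cv2.GaussianBlur(c["frame"],(3,3),0),cv2.COLOR_RGB2HSV)
    P=dict(wood=(.6,.05,0),cork=(.62,.17,.003),line=(.62,.11,.003),lid=(.5,.03,.012),pack=(.63,-.16,.031),tape=(.51,-.422,.054),blue=(.52,.4,.051),boxfloor=(.49,-.4,.004),corkR=(.555,.385,.003))
    for k,X in P.items():
        u=np.round(proj(c,[X])[0]).astype(int); print(n,k,u,hsv[u[1],u[0]],c["frame"][u[1],u[0]])
E
```

```text
top wood [300 178] [ 28 113 158] [157 150  85]
top cork [264 172] [ 15 169 139] [138  92  47]
top line [282 172] [ 16 159 125] [122  86  47]
top lid [306 207] [ 77  17 107] [ 97 104 101]
top pack [363 166] [ 39  21 159] [153 157 142]
top tape [448 200] [ 27 121 129] [132 125  67]
top blue [189 199] [107 213 103] [ 12  52 100]
top boxfloor [437 209] [70 17 90] [87 95 90]
top corkR [198 192] [ 15 168 120] [120  81  40]
side wood [353 203] [ 21  86 148] [148 133  98]
side cork [352 178] [ 14 114 127] [126  96  70]
side line [356 189] [ 14 110 114] [116  89  65]
side lid [323 207] [13 67 87] [84 71 60]
side pack [379 242] [ 24  28 145] [143 139 125]
side tape [358 318] [ 20  95 126] [130 115  83]
side blue [313 130] [111  96  88] [55 66 88]
side boxfloor [347 324] [ 19  95 137] [143 123  88]
side corkR [323 143] [ 14 114 121] [126  96  70]
```

```bash
cat > m.py <<'E'
from fit import *
wood={"top":lambda h,r:(h[...,0]>21)&(h[...,0]<36)&(h[...,1]>65)&(h[...,2]>105),"side":lambda h,r:(h[...,0]>17.5)&(h[...,0]<30)&(h[...,1]>55)&(h[...,2]>112)}
non={n:(lambda f:lambda h,r:~f(h,r))(f) for n,f in wood.items()}
corkR={n:(lambda f:lambda h,r:~f(h,r)&(h[...,0]<22))(f) for n,f in wood.items()}
white=lambda h,r:(h[...,1]<45)&(h[...,2]>118)
blue=lambda h,r:(h[...,0]>95)&(h[...,0]<125)&(h[...,1]>80)
E
python3 - <<'E'
from m import *
O=dict(square=("non",body(.125,.125,0,.003),(.62,.165,.45)),long=("non",body(.17,.07,0,.003),(.625,-.155,-.3)),lid=("non",body(.156,.116,.004,.012),(.48,-.01,-.5)),
 box=("non",body(.148,.108,0,.044),(.505,-.43,.3)),round=("cork",body(.11,.11,0,.003,True),(.515,.385,0)),
 pack=("white",body(.084,.04,.024,.031),(.63,-.16,-.1)),staple=("blue",body(.13,.03,.03,.051),(.515,.39,1.5)),tape=("wood",body(.054,.054,.045,.054,True),(.51,-.442,0)))
for n in("top","side"):
    c=load(n+"0"); ov=cv2.resize(c["frame"],None,fx=S,fy=S,interpolation=cv2.INTER_CUBIC)[:,:,::-1].copy()
    for k,(f,B,p) in O.items():
        f={"non":non[n],"cork":corkR[n],"white":white,"blue":blue,"wood":wood[n]}[f]; M=mask(c,f)
        if k=="tape": 
            w=sil(c,body(.12,.08,.046,.054),BX,M.shape); M=M*w
        r=fit(c,M,B,p,k not in("round","tape")); print(n,k,r)
        pp=[r[0]/1e3,r[1]/1e3,np.radians(r[2])]
        if k=="box": BX=pp
        cn,_=cv2.findContours((sil(c,B,pp,M.shape)>.5).astype(np.uint8),0,1); cv2.drawContours(ov,cn,-1,(255,0,255),1)
    x0,y0,w,h=((160,135,320,120) if n=="top" else (270,110,150,250))
    ov=ov[y0*S:(y0+h)*S,x0*S:(x0+w)*S]; s=min(800/ov.shape[1],600/ov.shape[0]); cv2.imwrite(f"pics/ov_{n}.png",cv2.resize(ov,None,fx=s,fy=s,interpolation=cv2.INTER_AREA))
E
```

```text
top square [631.3  169.13  62.62   0.87]
top long [ 6.3659e+02 -1.5547e+02 -2.0880e+01  5.9000e-01]
top lid [485.74  -8.6  -29.75   0.71]
top box [ 504.06 -431.78   15.03    0.87]
top round [ 5.1888e+02  3.9610e+02 -8.3900e+00  4.9000e-01]
top pack [ 631.42 -158.51   -4.38    0.88]
top staple [514.43 390.45  86.21   0.87]
top tape [ 506.26 -438.23    3.27    0.65]
side square [6.3039e+02 1.7148e+02 6.2650e+01 3.4000e-01]
side long [ 6.3591e+02 -1.5199e+02 -2.0340e+01  6.1000e-01]
side lid [483.9  -10.25 -29.62   0.54]
side box [ 503.74 -432.78   15.11    0.89]
side round [ 5.1689e+02  3.9439e+02 -4.2900e+00  3.1000e-01]
side pack [ 631.33 -155.21   -7.8     0.79]
side staple [519.68 416.12  81.65   0.52]
side tape [ 506.05 -432.87   -5.7     0.57]
```

View pics/ov_top.png

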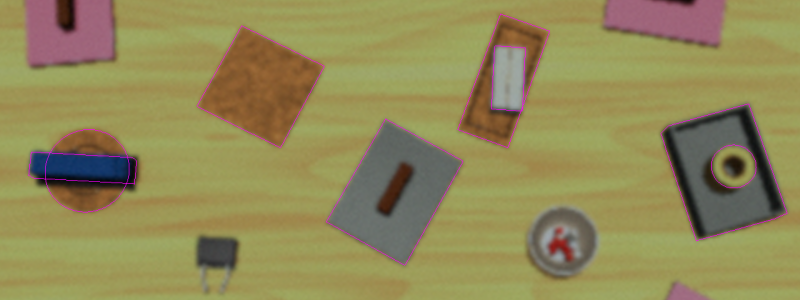

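```bash
cat >> h.py <<'E'
from scipy.spatial.transform import Rotation as Ro
from scipy.optimize import least_squares
def go(x,y,z,yaw=None):
    """rows needed to bring the TCP to x,y,z (mm) with jaw direction yaw (deg): turn first, then shift"""
    s=arm.state(); R=Ro.from_quat(s["eef_rot"]).as_matrix(); Y=np.degrees(np.arctan2(R[1,1],R[0,1]))
    if yaw is None: yaw=Y
    d=(yaw-Y+180)%360-180; R2=Ro.from_euler("z",d,degrees=True).as_matrix()@R
    t=R2.T@(np.array([x,y,z])/1e3-s["eef_pos"])
    print("yaw %.1f tilt x %.2f y %.2f; turn z %.1f deg; then shift cm"%(Y,np.degrees(R[2,0]),np.degrees(R[2,1]),-d),np.round(t*100,2),"n>=",np.ceil(np.linalg.norm(t)/.05),"pos",np.round(s["eef_pos"]*1e3,1),"clk",round(s["clock"],1),"gap",round(s["finger_gap"]*1e3,1),"q7",round(s["q"][6],2))
def unproj(c,u,z):
    f=lambda p:proj(c,[[p[0],p[1],z]])[0]-u
    return np.round(least_squares(f,[.5,0]).x*1e3,1)
E
python3 - <<'E'
from h import *
t,s=load("top0"),load("side0")
o=[]
for c,n in((t,"top"),(s,"side")):
    im=ortho(c,.054,.44,.57,-.51,-.37,2000)
    im=cv2.resize(im,None,fx=1.4,fy=1.4); o.append(im[:364])
    im2=ortho(c,.051,.44,.6,.30,.48,2000); o.append(cv2.resize(im2,(392,364)))
cv2.imwrite("pics/tape.png",np.vstack([np.hstack(o[:2]),np.hstack(o[2:])])[:, :800] if 0 else cv2.resize(np.vstack([np.hstack(o[:2]),np.hstack(o[2:])]),(640,600)))
print([x.shape for x in o])
print(unproj(t,[453.6,201.8],.054)); go(506,-438,160,15)
E
```

```text
[(364, 392, 3), (364, 392, 3), (364, 392, 3), (364, 392, 3)]
[ 503.1 -438.6]
yaw 74.8 tilt x -0.00 y -0.13; turn z 59.8 deg; then shift cm [-111.5     4.87    7.02] n>= 23.0 pos [170.6 626.5 230.2] clk 0.1 gap 85.3 q7 -0.04
```

View pics/tape.png

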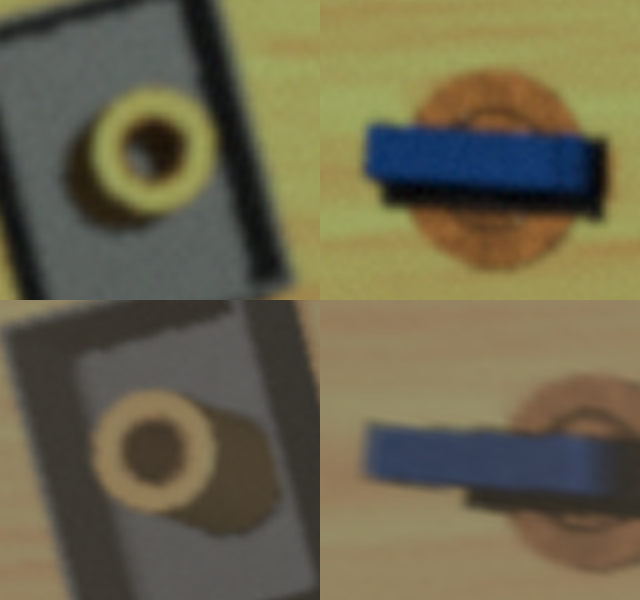

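```bash
python3 -m creep '[[0,0,0,0,0,8.54,-1],[0,0,0,0,0,8.54,-1],[0,0,0,0,0,8.54,-1],[0,0,0,0,0,8.54,-1],[0,0,0,0,0,8.54,-1],[0,0,0,0,0,8.54,-1],[0,0,0,0,0,8.54,-1]]' 30
python3 -m creep '[[-4.4,2.38,0,0,0,0,-1],[-4.4,2.38,0,0,0,0,-1],[-4.4,2.38,0,0,0,0,-1],[-4.4,2.38,0,0,0,0,-1],[-4.4,2.38,0,0,0,0,-1],[-4.4,2.38,0,0,0,0,-1],[-4.4,2.38,0,0,0,0,-1],[-4.4,2.38,0,0,0,0,-1]]'
python3 -m creep '[[-4.4,2.38,0,0,0,0,-1],[-4.49,-1.05,0,0,0,0,-1],[-4.49,-1.05,0,0,0,0,-1],[-4.49,-1.05,0,0,0,0,-1],[-4.49,-1.05,0,0,0,0,-1],[-4.49,-1.05,0,0,0,0,-1],[-4.49,-1.05,0,0,0,0,-1]]'
python3 -c "
from h import *
go(504.4,-437.2,160,15)"
```

```text
clock: 0.8
eef_pos: [0.1705, 0.6268, 0.2306]
eef_rot: [0.611, 0.791, -0.001, 0.0]
contact_force: [0.3, -0.1, 0.7]
finger_gap: 0.0851
clock: 1.6
eef_pos: [0.4464, 0.3349, 0.2311]
eef_rot: [0.609, 0.793, -0.0, -0.0]
contact_force: [0.9, 0.6, -0.4]
finger_gap: 0.0852
clock: 2.3
eef_pos: [0.4883, 0.022, 0.2311]
eef_rot: [0.609, 0.793, -0.0, -0.0]
contact_force: [0.8, -0.3, 0.3]
finger_gap: 0.0854
yaw 15.0 tilt x 0.01 y -0.03; turn z 0.0 deg; then shift cm [-44.77 -10.32   7.11] n>= 10.0 pos [488.3  22.  231.1] clk 2.3 gap 85.4 q7 0.34
```

```bash
python3 -m creep '[[-4.48,-1.03,0.7,0,0,0,-1],[-4.48,-1.03,0.7,0,0,0,-1],[-4.48,-1.03,0.7,0,0,0,-1],[-4.48,-1.03,0.7,0,0,0,-1],[-4.48,-1.03,0.7,0,0,0,-1],[-4.48,-1.03,0.7,0,0,0,-1],[-4.48,-1.03,0.7,0,0,0,-1],[-4.48,-1.03,0.7,0,0,0,-1]]'
python3 -m creep '[[-4.48,-1.03,0.7,0,0,0,-1],[-4.48,-1.03,0.7,0,0,0,-1],[0,0,0,0,0,0,-1],[0,0,0,0,0,0,-1]]'
python3 -c "
from h import *
go(504.4,-437.2,20,15)"
```

```text
clock: 3.1
eef_pos: [0.5016, -0.3453, 0.1746]
eef_rot: [0.609, 0.793, 0.0, -0.0]
contact_force: [1.1, -0.2, 0.7]
finger_gap: 0.0853
clock: 3.5
eef_pos: [0.5039, -0.4366, 0.16]
eef_rot: [0.61, 0.792, -0.0, -0.001]
contact_force: [1.0, 1.0, 1.1]
finger_gap: 0.085
yaw 14.8 tilt x 0.09 y -0.10; turn z -0.2 deg; then shift cm [-0.09  0.06 14.  ] n>= 3.0 pos [ 503.9 -436.6  160. ] clk 3.5 gap 85.0 q7 1.14
```

Descend 14 cm and grip the tape.

```bash
python3 -m creep '[[-0.05,0.05,3,0,0,0,-1],[0,0,3,0,0,0,-1],[0,0,3,0,0,0,-1],[0,0,2,0,0,0,-1],[0,0,1.5,0,0,0,-1],[0,0,1.5,0,0,0,-1],[0,0,0,0,0,0,-1],[0,0,0,0,0,0,-1]]'
python3 -m creep '[[0,0,0,0,0,0,1],[0,0,0,0,0,0,1],[0,0,0,0,0,0,1],[0,0,0,0,0,0,1],[0,0,0,0,0,0,1],[0,0,0,0,0,0,1],[0,0,0,0,0,0,1],[0,0,0,0,0,0,1]]' 40
python3 -m creep '[[0,0,-2,0,0,0,1],[0,0,-3,0,0,0,1],[0,0,-4,0,0,0,1],[0,0,-5,0,0,0,1],[0,0,0,0,0,0,1]]'
python3 -c "
from h import *
go(631,170,160)
c=shoot('top','t1');cv2.imwrite('pics/t1.png',c['frame'][:,:,::-1][100:300,120:520])"
```

```text
clock: 4.3
eef_pos: [0.5062, -0.4361, 0.0218]
eef_rot: [0.609, 0.793, -0.0, 0.0]
contact_force: [0.5, 0.0, -0.5]
finger_gap: 0.0857
clock: 5.1
eef_pos: [0.5064, -0.4368, 0.0229]
eef_rot: [0.609, 0.793, -0.0, 0.001]
contact_force: [-0.6, 0.0, 5.4]
finger_gap: 0.0535
clock: 5.6
eef_pos: [0.5089, -0.44, 0.1695]
eef_rot: [0.609, 0.793, -0.001, 0.008]
contact_force: [-0.0, -1.1, -0.5]
finger_gap: 0.0534
yaw 15.0 tilt x -0.79 y 0.48; turn z -0.0 deg; then shift cm [55.77 27.56  0.41] n>= 13.0 pos [ 508.9 -440.   169.5] clk 5.6 gap 53.4 q7 1.15
```

```bash
python3 -m creep '[[4.29,2.12,0,0,0,0,1],[4.29,2.12,0,0,0,0,1],[4.29,2.12,0,0,0,0,1],[4.29,2.12,0,0,0,0,1],[4.29,2.12,0,0,0,0,1],[4.29,2.12,0,0,0,0,1],[4.29,2.12,0,0,0,0,1],[4.29,2.12,0,0,0,0,1]]'
python3 -m creep '[[4.29,2.12,1,0,0,0,1],[4.29,2.12,1,0,0,0,1],[4.29,2.12,1,0,0,0,1],[4.29,2.12,1,0,0,0,1],[4.29,2.12,1,0,0,0,1],[0,0,0,0,0,0,1],[0,0,0,0,0,0,1],[0,0,0,0,0,0,1]]'
python3 -c "
from h import *
go(631,170,23)
c=shoot('top','t1');d=shoot('side','s1');cv2.imwrite('pics/t1.png',np.hstack([c['frame'][:,:,::-1][100:300,120:520],d['frame'][:,:,::-1][100:300,240:440]]))"
```

```text
clock: 6.45
eef_pos: [0.5797, -0.0584, 0.1596]
eef_rot: [0.609, 0.793, -0.001, -0.001]
contact_force: [0.9, 0.3, -1.0]
finger_gap: 0.0536
clock: 7.25
eef_pos: [0.627, 0.1719, 0.1102]
eef_rot: [0.61, 0.793, -0.002, -0.0]
contact_force: [-0.8, -0.2, -0.6]
finger_gap: 0.0534
yaw 14.9 tilt x -0.10 y -0.15; turn z -0.0 deg; then shift cm [-0.27  0.36  8.72] n>= 2.0 pos [627.  171.9 110.2] clk 7.2 gap 53.4 q7 0.22
```

View pics/t1.png

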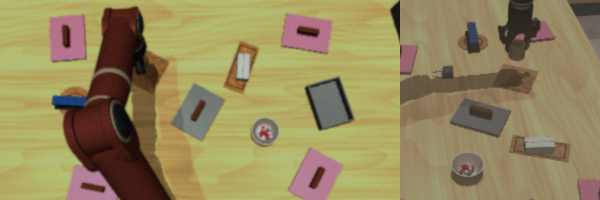

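```bash
python3 -m creep '[[-0.27,0.36,2.5,0,0,0,1],[0,0,2.5,0,0,0,1],[0,0,1.5,0,0,0,1],[0,0,1,0,0,0,1],[0,0,0.7,0,0,0,1],[0,0,0.4,0,0,0,1],[0,0,0,0,0,0,1]]'
python3 -m creep '[[0,0,0,0,0,0,1],[0,0,0,0,0,0,1]]'
```

```text
clock: 8.05
eef_pos: [0.632, 0.1722, 0.0254]
eef_rot: [0.609, 0.793, 0.0, 0.0]
contact_force: [-0.3, -0.8, -1.1]
finger_gap: 0.0539
clock: 8.25
eef_pos: [0.6325, 0.1725, 0.0261]
eef_rot: [0.609, 0.793, 0.001, 0.001]
contact_force: [0.2, -0.0, -1.9]
finger_gap: 0.0538
```

```bash
python3 -m creep '[[0,0,0.2,0,0,0,1],[0,0,0,0,0,0,1],[0,0,0,0,0,0,1]]'; python3 -m creep '[[0,0,0.2,0,0,0,1],[0,0,0,0,0,0,1],[0,0,0,0,0,0,1]]'
```

```text
clock: 8.55
eef_pos: [0.6318, 0.1723, 0.0233]
eef_rot: [0.609, 0.793, -0.0, -0.0]
contact_force: [-0.0, 0.4, -0.4]
finger_gap: 0.0536
clock: 8.85
eef_pos: [0.6322, 0.1723, 0.0219]
eef_rot: [0.609, 0.793, 0.0, 0.0]
contact_force: [-2.3, 1.1, 3.0]
finger_gap: 0.0534
```

```bash
python3 -m creep '[[0,0,0,0,0,0,-1],[0,0,0,0,0,0,-1],[0,0,0,0,0,0,-1],[0,0,0,0,0,0,-1],[0,0,0,0,0,0,-1],[0,0,-3,0,0,0,-1],[0,0,-4,0,0,0,-1],[0,0,-4,0,0,0,-1]]'
python3 -m creep '[[0,0,0,0,0,8.5,-1],[0,0,0,0,0,8.5,-1],[0,0,0,0,0,8.5,-1],[0,0,0,0,0,8.5,-1],[0,0,0,0,0,8.5,-1],[0,0,0,0,0,8.5,-1],[0,0,0,0,0,8.5,-1],[0,0,0,0,0,8.5,-1]]'
python3 -m creep '[[0,0,0,0,0,8.5,-1],[0,0,0,0,0,8.5,-1],[0,0,0,0,0,8.5,-1],[0,0,0,0,0,8.5,-1],[0,0,0,0,0,7.4,-1],[0,0,0,0,0,0,-1]]'
python3 -c "
from h import *
go(631.4,-157.5,90,-94.5)"
```

```text
clock: 9.65
eef_pos: [0.6314, 0.1721, 0.1319]
eef_rot: [0.609, 0.793, -0.001, -0.0]
contact_force: [1.1, -0.6, -0.0]
finger_gap: 0.0854
clock: 10.45
eef_pos: [0.6317, 0.1724, 0.1312]
eef_rot: [0.949, 0.314, -0.0, -0.0]
contact_force: [-0.1, 0.5, 0.0]
finger_gap: 0.0855
clock: 11.05
eef_pos: [0.6317, 0.1727, 0.1308]
eef_rot: [0.999, -0.038, -0.0, 0.0]
contact_force: [0.4, -0.3, 0.3]
finger_gap: 0.0852
yaw -94.4 tilt x -0.03 y 0.04; turn z 0.1 deg; then shift cm [ 2.57 32.91  4.1 ] n>= 7.0 pos [631.7 172.7 130.8] clk 11.1 gap 85.2 q7 -1.35
```

```bash
python3 -m creep '[[0.37,4.7,0.58,0,0,0,-1],[0.37,4.7,0.58,0,0,0,-1],[0.37,4.7,0.58,0,0,0,-1],[0.37,4.7,0.58,0,0,0,-1],[0.37,4.7,0.58,0,0,0,-1],[0.37,4.7,0.58,0,0,0,-1],[0.36,4.7,0.58,0,0,0,-1],[0,0,0,0,0,0,-1]]'
python3 -m creep '[[0,0,0,0,0,0,-1],[0,0,0,0,0,0,-1]]'
python3 -c "
from h import *
go(631.4,-157.5,7,-94.5)
c=shoot('side','s2');
for z in(.031,): print(0)
cv2.imwrite('pics/s2.png',cv2.resize(c['frame'][:,:,::-1][170:300,300:460],None,fx=4,fy=4))"
```

```text
clock: 11.85
eef_pos: [0.6293, -0.1692, 0.0915]
eef_rot: [0.999, -0.044, -0.0, 0.004]
contact_force: [-0.2, -0.3, 0.1]
finger_gap: 0.0853
clock: 12.05
eef_pos: [0.6328, -0.156, 0.0905]
eef_rot: [0.999, -0.037, 0.0, -0.001]
contact_force: [-0.3, 0.2, 0.4]
finger_gap: 0.0856
yaw -94.2 tilt x -0.00 y -0.11; turn z 0.3 deg; then shift cm [-0.13  0.18  8.35] n>= 2.0 pos [ 632.8 -156.    90.5] clk 12.1 gap 85.6 q7 -0.83
0
```

View pics/s2.png

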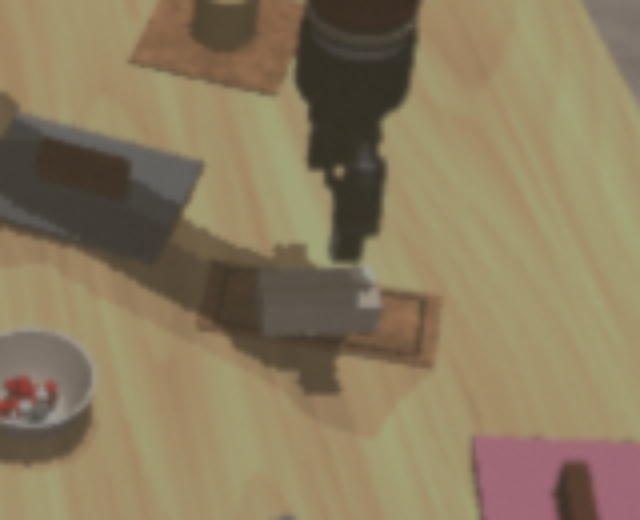

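```bash
python3 -m creep '[[-0.13,0.18,2.5,0,0,0,-1],[0,0,2.5,0,0,0,-1],[0,0,1.5,0,0,0,-1],[0,0,1,0,0,0,-1],[0,0,0.8,0,0,0,-1],[0,0,0,0,0,0,-1],[0,0,0,0,0,0,-1]]'
python3 -m creep '[[0,0,0,0,0,0,1],[0,0,0,0,0,0,1],[0,0,0,0,0,0,1],[0,0,0,0,0,0,1],[0,0,0,0,0,0,1],[0,0,0,0,0,0,1],[0,0,0,0,0,0,1],[0,0,0,0,0,0,1]]' 40
python3 -m creep '[[0,0,-2,0,0,0,1],[0,0,-3,0,0,0,1],[0,0,-4,0,0,0,1],[0,0,-3,0,0,0,1],[0,0,0,0,0,0,1],[0,0,0,0,0,0,1]]'
python3 -c "
from h import *
go(504,-432,130,-75)"
```

```text
clock: 12.8
eef_pos: [0.6314, -0.1597, 0.0084]
eef_rot: [0.999, -0.038, 0.001, 0.0]
contact_force: [0.6, 0.5, 0.2]
finger_gap: 0.0856
clock: 13.6
eef_pos: [0.6314, -0.1595, 0.0084]
eef_rot: [0.999, -0.038, 0.001, 0.0]
contact_force: [0.9, 1.6, 5.4]
finger_gap: 0.0397
clock: 14.2
eef_pos: [0.6303, -0.1591, 0.127]
eef_rot: [0.999, -0.038, -0.001, -0.0]
contact_force: [-0.4, -0.1, -1.7]
finger_gap: 0.0391
yaw -94.4 tilt x -0.07 y -0.04; turn z -19.4 deg; then shift cm [-19.27  23.1   -0.29] n>= 7.0 pos [ 630.3 -159.1  127. ] clk 14.2 gap 39.1 q7 -0.86
```

```bash
python3 -m creep '[[0,0,0,0,0,-6.5,1],[0,0,0,0,0,-6.5,1],[0,0,0,0,0,-6.4,1]]'
python3 -m creep '[[-2.75,3.3,0,0,0,0,1],[-2.75,3.3,0,0,0,0,1],[-2.75,3.3,0,0,0,0,1],[-2.75,3.3,0,0,0,0,1],[-2.75,3.3,0,0,0,0,1],[-2.75,3.3,0,0,0,0,1],[-2.75,3.3,0,0,0,0,1]]'
python3 -m creep '[[0,0,0,0,0,0,1],[0,0,0,0,0,0,1],[0,0,0,0,0,0,1]]'
python3 -c "
from h import *
go(504,-432,9.4,-75)"
```

```text
clock: 14.5
eef_pos: [0.6293, -0.1583, 0.1246]
eef_rot: [0.991, 0.133, -0.003, -0.001]
contact_force: [-0.1, 0.3, -1.4]
finger_gap: 0.0396
clock: 15.2
eef_pos: [0.503, -0.4322, 0.1246]
eef_rot: [0.991, 0.13, -0.002, -0.002]
contact_force: [1.3, 0.4, -1.6]
finger_gap: 0.0391
clock: 15.5
eef_pos: [0.5053, -0.4299, 0.1254]
eef_rot: [0.991, 0.131, -0.001, -0.002]
contact_force: [0.4, -0.0, -2.1]
finger_gap: 0.0391
yaw -74.9 tilt x -0.03 y -0.26; turn z 0.1 deg; then shift cm [-0.17  0.22 11.6 ] n>= 3.0 pos [ 505.3 -429.9  125.4] clk 15.5 gap 39.1 q7 -0.15
```

```bash
python3 -m creep '[[-0.17,0.22,3,0,0,0,1],[0,0,3,0,0,0,1],[0,0,2.5,0,0,0,1],[0,0,1.5,0,0,0,1],[0,0,1,0,0,0,1],[0,0,0.4,0,0,0,1],[0,0,0,0,0,0,1],[0,0,0,0,0,0,1]]'
python3 -m creep '[[0,0,0.2,0,0,0,1],[0,0,0,0,0,0,1],[0,0,0,0,0,0,1]]'
```

```text
clock: 16.3
eef_pos: [0.5042, -0.4357, 0.0149]
eef_rot: [0.991, 0.131, 0.001, 0.001]
contact_force: [-0.7, -0.2, -1.3]
finger_gap: 0.0394
clock: 16.6
eef_pos: [0.5038, -0.4351, 0.0121]
eef_rot: [0.991, 0.13, 0.0, 0.0]
contact_force: [0.3, 0.1, -1.2]
finger_gap: 0.039
```

```bash
python3 -m creep '[[0,0,0.2,0,0,0,1],[0,0,0,0,0,0,1],[0,0,0,0,0,0,1]]'; python3 -m creep '[[0,0,0.15,0,0,0,1],[0,0,0,0,0,0,1],[0,0,0,0,0,0,1]]'
```

```text
clock: 16.9
eef_pos: [0.5036, -0.4349, 0.0096]
eef_rot: [0.991, 0.13, -0.0, -0.0]
contact_force: [0.3, -0.3, -1.6]
finger_gap: 0.0393
clock: 17.2
eef_pos: [0.5037, -0.435, 0.0094]
eef_rot: [0.991, 0.13, 0.0, -0.0]
contact_force: [-0.3, 1.9, 5.6]
finger_gap: 0.0391
```

```bash
python3 -m creep '[[0,0,0,0,0,0,-0.35],[0,0,0,0,0,0,-0.35],[0,0,0,0,0,0,-0.35],[0,0,0,0,0,0,-0.35],[0,0,-2,0,0,0,-0.35],[0,0,-4,0,0,0,-0.35],[0,0,-5,0,0,0,-1],[0,0,-4,0,0,0,-1]]'
python3 -m creep '[[0,0,0,0,0,-7.9,-1],[0,0,0,0,0,-7.9,-1],[0,0,0,0,0,-7.9,-1],[0,0,0,0,0,-7.9,-1],[0,0,0,0,0,-7.9,-1],[0,0,0,0,0,-7.9,-1],[0,0,0,0,0,-7.9,-1],[0,0,0,0,0,-7.9,-1]]'
python3 -m creep '[[0,0,0,0,0,-7.9,-1],[0,0,0,0,0,0,-1]]'
python3 -c "
from h import *
go(516,391.5,140,-4)"
```

```text
clock: 18.0
eef_pos: [0.5037, -0.4356, 0.1607]
eef_rot: [0.991, 0.13, 0.0, 0.001]
contact_force: [0.2, -1.0, 0.9]
finger_gap: 0.0839
clock: 18.8
eef_pos: [0.5034, -0.435, 0.1581]
eef_rot: [0.774, 0.633, -0.0, -0.0]
contact_force: [-0.2, 0.8, 0.6]
finger_gap: 0.0854
clock: 19.0
eef_pos: [0.5033, -0.4352, 0.1582]
eef_rot: [0.731, 0.682, 0.0, -0.0]
contact_force: [0.5, 1.0, 0.8]
finger_gap: 0.0856
yaw -4.0 tilt x 0.01 y 0.01; turn z 0.0 deg; then shift cm [82.56 -4.5   1.84] n>= 17.0 pos [ 503.3 -435.2  158.2] clk 19.0 gap 85.6 q7 0.86
```

```bash
python3 -m creep '[[4.86,-0.265,0,0,0,0,-1],[4.86,-0.265,0,0,0,0,-1],[4.86,-0.265,0,0,0,0,-1],[4.86,-0.265,0,0,0,0,-1],[4.86,-0.265,0,0,0,0,-1],[4.86,-0.265,0,0,0,0,-1],[4.86,-0.265,0,0,0,0,-1],[4.86,-0.265,0,0,0,0,-1]]'
python3 -m creep '[[4.86,-0.265,0,0,0,0,-1],[4.86,-0.265,0,0,0,0,-1],[4.86,-0.265,0,0,0,0,-1],[4.86,-0.265,0,0,0,0,-1],[4.86,-0.265,0,0,0,0,-1],[4.86,-0.265,0,0,0,0,-1],[4.86,-0.265,0,0,0,0,-1],[4.86,-0.265,0,0,0,0,-1]]'
python3 -m creep '[[4.8,-0.265,0,0,0,0,-1],[0,0,0,0,0,0,-1],[0,0,0,0,0,0,-1],[0,0,0,0,0,0,-1]]'
python3 - <<'E'
from m import *
go(516,391.5,30,-4)
c=shoot('top','t3'); s=shoot('side','s3')
B=[("box",body(.148,.108,0,.044),(.504,-.432,.262)),("long",body(.17,.07,0,.003),(.636,-.154,-.36)),("square",body(.125,.125,0,.003),(.631,.17,.45))]
for n,k in(("top",c),("side",s)):
    M=mask(k,non[n])
    for a,b,p in B[:2]: print(n,a,fit(k,M,b,p))
a=cv2.resize(ortho(c,.03,.42,.6,-.52,-.34,2000),(380,380)); b=cv2.resize(s["frame"][:,:,::-1][105:185,270:350],(380,380),interpolation=cv2.INTER_CUBIC)
cv2.imwrite("pics/b3.png",np.hstack([a,b]))
E
```

```text
clock: 19.8
eef_pos: [0.5089, -0.0438, 0.1584]
eef_rot: [0.732, 0.681, 0.0, 0.0]
contact_force: [0.6, 0.4, -0.0]
finger_gap: 0.0857
clock: 20.6
eef_pos: [0.5141, 0.3458, 0.1583]
eef_rot: [0.732, 0.681, 0.0, 0.0]
contact_force: [1.3, 0.2, -0.0]
finger_gap: 0.0854
clock: 21.0
eef_pos: [0.5155, 0.3899, 0.1581]
eef_rot: [0.732, 0.681, -0.001, 0.001]
contact_force: [0.5, -0.3, -0.5]
finger_gap: 0.0859
yaw -4.1 tilt x -0.11 y 0.03; turn z -0.1 deg; then shift cm [ 0.18  0.03 12.81] n>= 3.0 pos [515.5 389.9 158.1] clk 21.0 gap 85.9 q7 -0.46
top box [ 504.63 -432.     15.21    0.95]
top long [ 6.3666e+02 -1.5538e+02 -2.0920e+01  6.1000e-01]
side box [ 503.92 -433.08   15.32    0.95]
side long [ 635.78 -153.7   -20.55    0.66]
```

View pics/b3.png

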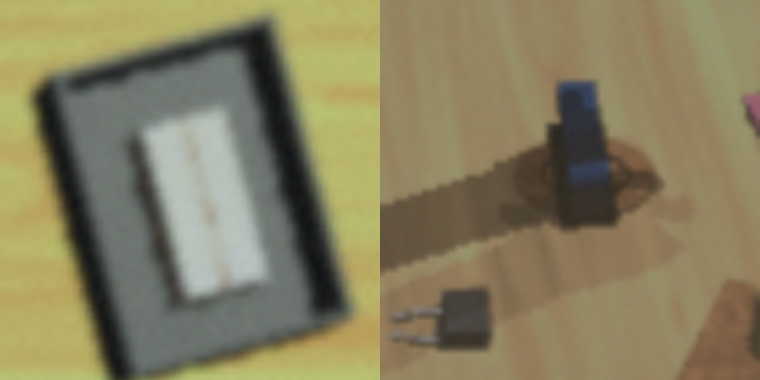

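```bash
python3 -m creep '[[0.18,0.03,3.5,0,0,0,-1],[0,0,3.5,0,0,0,-1],[0,0,3,0,0,0,-1],[0,0,2,0,0,0,-1],[0,0,1.3,0,0,0,-1],[0,0,0.5,0,0,0,-1],[0,0,0,0,0,0,-1],[0,0,0,0,0,0,-1]]'
python3 -m creep '[[0,0,0,0,0,0,1],[0,0,0,0,0,0,1],[0,0,0,0,0,0,1],[0,0,0,0,0,0,1],[0,0,0,0,0,0,1],[0,0,0,0,0,0,1],[0,0,0,0,0,0,1],[0,0,0,0,0,0,1]]' 50
python3 -m creep '[[0,0,-2,0,0,0,1],[0,0,-3,0,0,0,1],[0,0,-4,0,0,0,1],[0,0,-4,0,0,0,1],[0,0,0,0,0,0,1],[0,0,0,0,0,0,1]]'
python3 -c "
from h import *
go(636.2,-154.5,150,69.3)"
```

```text
clock: 21.9
eef_pos: [0.5164, 0.3938, 0.0215]
eef_rot: [0.731, 0.682, 0.001, 0.0]
contact_force: [-0.4, 0.1, -0.3]
finger_gap: 0.0855
clock: 22.7
eef_pos: [0.5158, 0.3937, 0.0207]
eef_rot: [0.731, 0.683, 0.0, 0.0]
contact_force: [0.9, -0.5, 5.0]
finger_gap: 0.0294
clock: 23.3
eef_pos: [0.5146, 0.3934, 0.1496]
eef_rot: [0.731, 0.683, -0.001, -0.0]
contact_force: [-0.2, 0.1, -2.9]
finger_gap: 0.0292
yaw -3.9 tilt x -0.03 y -0.08; turn z -73.2 deg; then shift cm [-3.074e+01 -4.695e+01  4.000e-02] n>= 12.0 pos [514.6 393.4 149.6] clk 23.3 gap 29.2 q7 -0.46
```

```bash
python3 -m creep '[[0,0,0,0,0,-8.13,1],[0,0,0,0,0,-8.13,1],[0,0,0,0,0,-8.13,1],[0,0,0,0,0,-8.13,1],[0,0,0,0,0,-8.13,1],[0,0,0,0,0,-8.13,1],[0,0,0,0,0,-8.13,1],[0,0,0,0,0,-8.13,1]]'
python3 -m creep '[[0,0,0,0,0,-8.13,1],[-2.56,-3.91,0,0,0,0,1],[-2.56,-3.91,0,0,0,0,1],[-2.56,-3.91,0,0,0,0,1],[-2.56,-3.91,0,0,0,0,1],[-2.56,-3.91,0,0,0,0,1],[-2.56,-3.91,0,0,0,0,1],[-2.56,-3.91,0,0,0,0,1]]'
python3 -m creep '[[-2.56,-3.91,0,0,0,0,1],[-2.56,-3.91,0,0,0,0,1],[-2.56,-3.91,0,0,0,0,1],[-2.56,-3.91,0,0,0,0,1],[-2.56,-3.91,0,0,0,0,1],[0,0,0,0,0,0,1],[0,0,0,0,0,0,1],[0,0,0,0,0,0,1]]'
python3 - <<'E'
from m import *
go(636.2,-154.5,23,69.3)
t=shoot('top','t4'); s=shoot('side','s4')
for n,k in(("top",t),("side",s)):
    M=mask(k,corkR[n])
    print(n,"round",fit(k,M,body(.11,.11,0,.003,True),(.518,.395,0),False))
    M=mask(k,non[n]); print(n,"lid",fit(k,M,body(.156,.116,.004,.012),(.485,-.009,-.52)))
a=cv2.resize(ortho(t,.003,.44,.6,.32,.48,2000),(380,380)); b=cv2.resize(s["frame"][:,:,::-1][180:280,320:420],(380,380),interpolation=cv2.INTER_CUBIC)
cv2.imwrite("pics/b4.png",np.hstack([a,b]))
E
```

```text
clock: 24.1
eef_pos: [0.5131, 0.3924, 0.1464]
eef_rot: [0.246, 0.969, -0.003, -0.003]
contact_force: [0.3, 0.1, -2.7]
finger_gap: 0.0294
clock: 24.9
eef_pos: [0.5838, 0.0724, 0.1471]
eef_rot: [0.18, 0.984, -0.001, -0.003]
contact_force: [0.5, 0.3, -2.6]
finger_gap: 0.0288
clock: 25.7
eef_pos: [0.6352, -0.1515, 0.1477]
eef_rot: [0.179, 0.984, 0.001, -0.003]
contact_force: [-0.3, 0.5, -3.6]
finger_gap: 0.0293
yaw 69.4 tilt x 0.33 y 0.08; turn z 0.1 deg; then shift cm [-0.27 -0.26 12.47] n>= 3.0 pos [ 635.2 -151.5  147.7] clk 25.7 gap 29.3 q7 1.44
top round [519.29 396.07   2.91   0.9 ]
top lid [ 4.6493e+02 -8.3570e+01  8.7500e+00  4.1000e-01]
side round [5.1693e+02 3.9750e+02 4.8500e+00 4.0000e-01]
side lid [ 4.839e+02 -9.570e+00 -2.967e+01  3.400e-01]
```

View pics/b4.png

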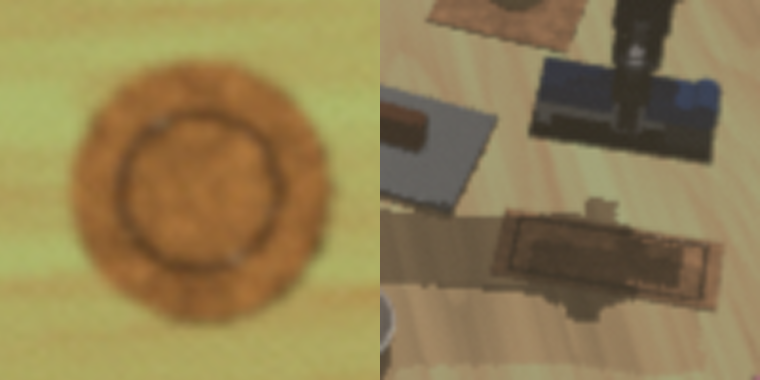

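Run:
```python
from m import *
s=load('s4')
u=[unproj(s,p,.130) for p in ([359.5,215.5],[407.4,222.1])]
a=np.radians(-20.6); ex=np.array([np.cos(a),np.sin(a)]); ey=np.array([-ex[1],ex[0]])
print(u,(np.array(u)-[635.2,-151.5])@np.c_[ex,ey])
```

```text
[array([ 567.4, -147.6]), array([ 689.7, -189.7])] [[-64.83701895 -20.20423157]
 [ 64.45559567 -16.58210443]]
```

```bash
python3 -m creep '[[-0.27,-0.26,3.5,0,0,0,1],[0,0,3,0,0,0,1],[0,0,2.5,0,0,0,1],[0,0,1.5,0,0,0,1],[0,0,1,0,0,0,1],[0,0,0.5,0,0,0,1],[0,0,0,0,0,0,1],[0,0,0,0,0,0,1]]'
python3 -m creep '[[0,0,0.3,0,0,0,1],[0,0,0,0,0,0,1],[0,0,0,0,0,0,1]]'
```

```text
clock: 26.6
eef_pos: [0.6391, -0.1576, 0.0314]
eef_rot: [0.18, 0.984, -0.0, 0.001]
contact_force: [0.2, 0.4, -2.6]
finger_gap: 0.029
clock: 26.9
eef_pos: [0.6382, -0.1575, 0.0275]
eef_rot: [0.18, 0.984, -0.0, 0.0]
contact_force: [0.0, -0.2, -3.4]
finger_gap: 0.0293
```

```bash
python3 -c "
from h import *
go(636.2,-154.5,21,69.3)"
```

```text
yaw 69.3 tilt x -0.02 y 0.00; turn z -0.0 deg; then shift cm [0.29 0.2  0.65] n>= 1.0 pos [ 638.2 -157.5   27.5] clk 26.9 gap 29.3 q7 1.45
```

```bash
python3 -m creep '[[0.29,0.2,0.3,0,0,0,1],[0,0,0,0,0,0,1],[0,0,0,0,0,0,1]]'
python3 -m creep '[[0,0,0.2,0,0,0,1],[0,0,0,0,0,0,1],[0,0,0,0,0,0,1]]'
python3 -m creep '[[0,0,0.15,0,0,0,1],[0,0,0,0,0,0,1],[0,0,0,0,0,0,1]]'
```

```text
clock: 27.2
eef_pos: [0.636, -0.1541, 0.024]
eef_rot: [0.18, 0.984, 0.0, -0.0]
contact_force: [-0.9, -0.1, -2.6]
finger_gap: 0.0293
clock: 27.5
eef_pos: [0.6361, -0.1546, 0.0221]
eef_rot: [0.18, 0.984, -0.0, -0.0]
contact_force: [-0.6, 0.2, -2.1]
finger_gap: 0.0297
clock: 27.8
eef_pos: [0.6363, -0.1546, 0.0208]
eef_rot: [0.18, 0.984, -0.0, 0.0]
contact_force: [-0.2, 0.2, -3.0]
finger_gap: 0.0289
```

```bash
python3 -m creep '[[0,0,0.15,0,0,0,1],[0,0,0,0,0,0,1],[0,0,0,0,0,0,1]]'
python3 -m creep '[[0,0,0.1,0,0,0,1],[0,0,0,0,0,0,1],[0,0,0,0,0,0,1]]'
```

```text
clock: 28.1
eef_pos: [0.6363, -0.1546, 0.0207]
eef_rot: [0.18, 0.984, -0.0, 0.0]
contact_force: [-2.2, 0.7, 4.4]
finger_gap: 0.0294
clock: 28.4
eef_pos: [0.6363, -0.1546, 0.0207]
eef_rot: [0.18, 0.984, -0.0, 0.0]
contact_force: [-3.9, 1.0, 9.4]
finger_gap: 0.0295
```

```bash
python3 -m creep '[[0,0,-0.1,0,0,0,-1],[0,0,0,0,0,0,-1],[0,0,0,0,0,0,-1],[0,0,0,0,0,0,-1],[0,0,-2,0,0,0,-1],[0,0,-4,0,0,0,-1],[0,0,-5,0,0,0,-1],[0,0,0,0,0,0,-1]]'
python3 -c "
from h import *
go(632.2,172.3,130)"
```

```text
clock: 29.2
eef_pos: [0.6414, -0.1559, 0.137]
eef_rot: [0.18, 0.984, -0.0, 0.008]
contact_force: [0.8, 0.4, 0.9]
finger_gap: 0.0857
yaw 69.3 tilt x -0.91 y 0.12; turn z -0.0 deg; then shift cm [12.5  30.37  0.56] n>= 7.0 pos [ 641.4 -155.9  137. ] clk 29.2 gap 85.7 q7 1.45
```

```bash
python3 -m creep '[[1.7,4.35,0,0,0,0,-1],[1.7,4.35,0,0,0,0,-1],[1.7,4.35,0,0,0,0,-1],[1.7,4.35,0,0,0,0,-1],[1.7,4.35,0,0,0,0,-1],[1.7,4.35,0,0,0,0,-1],[1.7,4.35,0,0,0,0,-1],[0,0,0,0,0,0,-1]]'
python3 -m creep '[[0,0,0,0,0,0,-1],[0,0,0,0,0,0,-1],[0,0,0,0,0,0,-1],[0,0,0,0,0,0,-1],[0,0,0,0,0,0,-1]]'
python3 - <<'E'
from m import *
go(632.2,172.3,22)
t=shoot('top','t5'); s=shoot('side','s5')
a=cv2.resize(ortho(t,.05,.57,.71,-.22,-.08,2000),(400,400)); b=cv2.resize(s["frame"][:,:,::-1][200:280,340:420],(400,400),interpolation=cv2.INTER_CUBIC)
cv2.imwrite("pics/b5.png",np.hstack([a,b]))
E
```

```text
clock: 30.0
eef_pos: [0.6303, 0.1852, 0.1284]
eef_rot: [0.173, 0.985, 0.004, -0.002]
contact_force: [0.2, 0.5, 0.7]
finger_gap: 0.0856
clock: 30.5
eef_pos: [0.6329, 0.1712, 0.1293]
eef_rot: [0.181, 0.984, -0.0, 0.0]
contact_force: [0.0, 0.4, 0.3]
finger_gap: 0.0855
yaw 69.2 tilt x -0.01 y -0.02; turn z -0.0 deg; then shift cm [ 0.11  0.09 10.73] n>= 3.0 pos [632.9 171.2 129.3] clk 30.5 gap 85.5 q7 0.96
```

View pics/b5.png

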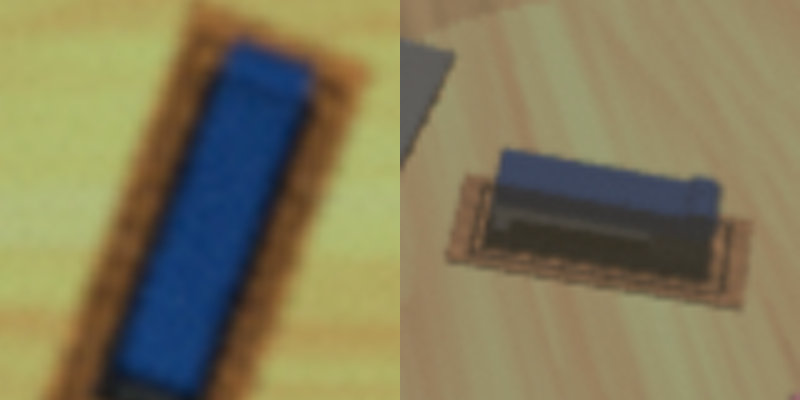

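```bash
python3 -m creep '[[0.05,0.05,3,0,0,0,-1],[0,0,3,0,0,0,-1],[0,0,2.2,0,0,0,-1],[0,0,1.3,0,0,0,-1],[0,0,0.8,0,0,0,-1],[0,0,0.5,0,0,0,-1],[0,0,0,0,0,0,-1],[0,0,0,0,0,0,-1]]'
python3 -m creep '[[0,0,0,0,0,0,1],[0,0,0,0,0,0,1],[0,0,0,0,0,0,1],[0,0,0,0,0,0,1],[0,0,0,0,0,0,1],[0,0,0,0,0,0,1],[0,0,0,0,0,0,1],[0,0,0,0,0,0,1]]' 40
python3 -m creep '[[0,0,-2,0,0,0,1],[0,0,-3,0,0,0,1],[0,0,-3,0,0,0,1],[0,0,-1,0,0,0,1],[0,0,0,0,0,0,1],[0,0,0,0,0,0,1],[0,0,0,0,0,0,1],[0,0,0,0,0,0,1]]'
python3 -c "
from h import *
go(518.5,396.3,110)"
```

```text
clock: 31.4
eef_pos: [0.6331, 0.1732, 0.0222]
eef_rot: [0.18, 0.984, 0.0, 0.001]
contact_force: [-0.4, -0.5, 0.5]
finger_gap: 0.0852
clock: 32.2
eef_pos: [0.633, 0.1732, 0.022]
eef_rot: [0.18, 0.984, 0.0, 0.001]
contact_force: [-0.8, 0.1, 5.9]
finger_gap: 0.0521
clock: 33.0
eef_pos: [0.6313, 0.1728, 0.1094]
eef_rot: [0.18, 0.984, -0.001, -0.002]
contact_force: [0.3, -0.3, -1.1]
finger_gap: 0.0518
yaw 69.3 tilt x 0.15 y -0.12; turn z -0.0 deg; then shift cm [18.47 16.91 -0.05] n>= 6.0 pos [631.3 172.8 109.4] clk 33.0 gap 51.8 q7 0.96
```

```bash
python3 -m creep '[[3.08,2.82,0,0,0,0,1],[3.08,2.82,0,0,0,0,1],[3.08,2.82,0,0,0,0,1],[3.08,2.82,0,0,0,0,1],[3.08,2.82,0,0,0,0,1],[3.08,2.82,0,0,0,0,1],[0,0,0,0,0,0,1],[0,0,0,0,0,0,1]]'
python3 -m creep '[[0,0,0,0,0,0,1],[0,0,0,0,0,0,1],[0,0,0,0,0,0,1],[0,0,0,0,0,0,1]]'
python3 - <<'E'
from m import *
go(518.5,396.3,22)
s=shoot('side','s6'); p=arm.state()["eef_pos"]
# expected tape top/bottom circles if centred on the TCP
B=body(.054,.054,p[2]-.018,p[2]+.032,True); B[:,:2]+=p[:2]
im=cv2.resize(s["frame"][:,:,::-1][60:160,270:370],(600,600),interpolation=cv2.INTER_CUBIC)
for h in (B[:48],B[48:]): cv2.polylines(im,[np.round((proj(s,h)-[270,60]+.5)*6).astype(np.int32)],True,(255,0,255),1)
cv2.imwrite("pics/b6.png",im)
E
```

```text
clock: 33.8
eef_pos: [0.5178, 0.3983, 0.1102]
eef_rot: [0.178, 0.984, -0.0, -0.001]
contact_force: [-0.1, -1.0, -2.3]
finger_gap: 0.0523
clock: 34.2
eef_pos: [0.5201, 0.3958, 0.1112]
eef_rot: [0.181, 0.984, -0.0, 0.0]
contact_force: [0.5, 0.7, -1.5]
finger_gap: 0.0521
yaw 69.2 tilt x -0.01 y -0.01; turn z -0.0 deg; then shift cm [ 0.17 -0.    8.92] n>= 2.0 pos [520.1 395.8 111.2] clk 34.2 gap 52.1 q7 0.6
```

View pics/b6.png

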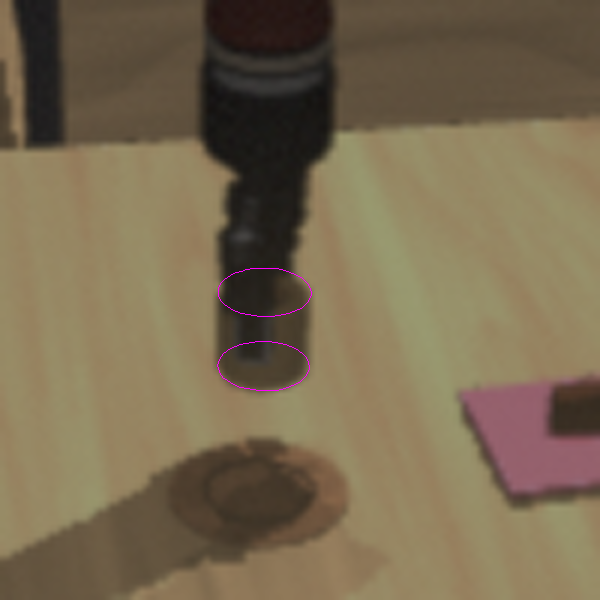

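```bash
python3 -m creep '[[0.1,0,2.5,0,0,0,1],[0,0,2.5,0,0,0,1],[0,0,1.8,0,0,0,1],[0,0,1,0,0,0,1],[0,0,0.7,0,0,0,1],[0,0,0,0,0,0,1],[0,0,0,0,0,0,1],[0,0,0,0,0,0,1]]'
python3 -m creep '[[0,0,0.2,0,0,0,1],[0,0,0,0,0,0,1],[0,0,0,0,0,0,1]]'
python3 -m creep '[[0,0,0.15,0,0,0,1],[0,0,0,0,0,0,1],[0,0,0,0,0,0,1]]'
```

```text
clock: 35.05
eef_pos: [0.5192, 0.3976, 0.0273]
eef_rot: [0.18, 0.984, 0.001, 0.001]
contact_force: [0.6, 0.2, -1.0]
finger_gap: 0.0521
clock: 35.35
eef_pos: [0.5185, 0.3971, 0.0244]
eef_rot: [0.18, 0.984, 0.0, 0.0]
contact_force: [0.6, -0.3, -1.4]
finger_gap: 0.0521
clock: 35.65
eef_pos: [0.5184, 0.3971, 0.0226]
eef_rot: [0.18, 0.984, -0.0, -0.0]
contact_force: [0.3, -0.6, -1.3]
finger_gap: 0.0523
```

```bash
python3 -m creep '[[0,0,0.1,0,0,0,1],[0,0,0,0,0,0,1],[0,0,0,0,0,0,1]]'
python3 -m creep '[[0,0,0.1,0,0,0,1],[0,0,0,0,0,0,1],[0,0,0,0,0,0,1]]'
```

```text
clock: 35.95
eef_pos: [0.5186, 0.3972, 0.022]
eef_rot: [0.18, 0.984, 0.0, 0.0]
contact_force: [-0.2, -0.2, 1.5]
finger_gap: 0.0521
clock: 36.25
eef_pos: [0.5186, 0.3972, 0.022]
eef_rot: [0.18, 0.984, 0.0, 0.0]
contact_force: [-1.5, -1.4, 7.0]
finger_gap: 0.0521
```

```bash
python3 -m creep '[[0,0,-0.1,0,0,0,-1],[0,0,0,0,0,0,-1],[0,0,0,0,0,0,-1],[0,0,0,0,0,0,-1],[0,0,-2,0,0,0,-1],[0,0,-4,0,0,0,-1],[0,0,-5,0,0,0,-1],[0,0,0,0,0,0,-1]]'
python3 -m creep '[[0,0,0,0,0,0,-1],[0,0,0,0,0,0,-1],[0,0,0,0,0,0,-1],[0,0,0,0,0,0,-1]]'
python3 -c "
from h import *
go(484.8,-9.3,140)"
```

```text
clock: 37.05
eef_pos: [0.523, 0.4001, 0.1395]
eef_rot: [0.18, 0.984, 0.006, 0.005]
contact_force: [1.1, 0.2, 0.9]
finger_gap: 0.0856
clock: 37.45
eef_pos: [0.5178, 0.3965, 0.13]
eef_rot: [0.18, 0.984, -0.001, -0.001]
contact_force: [-0.2, -0.2, -0.1]
finger_gap: 0.0854
yaw 69.3 tilt x 0.09 y -0.16; turn z -0.0 deg; then shift cm [-11.28 -39.13  -0.91] n>= 9.0 pos [517.8 396.5 130. ] clk 37.5 gap 85.4 q7 0.59
```

```bash
python3 -m creep '[[-1.25,-4.35,-0.1,0,0,0,-1],[-1.25,-4.35,-0.1,0,0,0,-1],[-1.25,-4.35,-0.1,0,0,0,-1],[-1.25,-4.35,-0.1,0,0,0,-1],[-1.25,-4.35,-0.1,0,0,0,-1],[-1.25,-4.35,-0.1,0,0,0,-1],[-1.25,-4.35,-0.1,0,0,0,-1],[-1.25,-4.35,-0.1,0,0,0,-1]]'
python3 -m creep '[[-1.25,-4.35,0,0,0,0,-1],[0,0,0,0,0,8.59,-1],[0,0,0,0,0,8.59,-1],[0,0,0,0,0,8.59,-1],[0,0,0,0,0,8.59,-1],[0,0,0,0,0,8.59,-1],[0,0,0,0,0,8.59,-1],[0,0,0,0,0,8.59,-1]]'
python3 -m creep '[[0,0,0,0,0,8.59,-1],[0,0,0,0,0,8.59,-1],[0,0,0,0,0,8.59,-1],[0,0,0,0,0,8.59,-1],[0,0,0,0,0,8.59,-1],[0,0,0,0,0,8.59,-1],[0,0,0,0,0,8.59,-1],[0,0,0,0,0,8.59,-1]]'
python3 -m creep '[[0,0,0,0,0,8.59,-1],[0,0,0,0,0,8.59,-1],[0,0,0,0,0,8.59,-1],[0,0,0,0,0,8.59,-1],[0,0,0,0,0,8.59,-1],[0,0,0,0,0,8.59,-1],[0,0,0,0,0,8.59,-1],[0,0,0,0,0,0,-1]]'
python3 -c "
from h import *
go(484.8,-9.3,30,-119.7)"
```

```text
clock: 38.25
eef_pos: [0.4883, 0.0345, 0.1393]
eef_rot: [0.18, 0.984, -0.0, -0.0]
contact_force: [1.5, 0.1, 0.0]
finger_gap: 0.0854
clock: 39.05
eef_pos: [0.4849, -0.0088, 0.1392]
eef_rot: [0.651, 0.759, -0.0, -0.0]
contact_force: [0.1, 0.7, -0.8]
finger_gap: 0.0853
clock: 39.85
eef_pos: [0.4849, -0.0087, 0.1392]
eef_rot: [0.966, 0.259, -0.001, 0.0]
contact_force: [1.8, -0.6, -0.0]
finger_gap: 0.0858
clock: 40.65
eef_pos: [0.4848, -0.0086, 0.1389]
eef_rot: [0.967, -0.256, -0.001, 0.001]
contact_force: [0.2, -0.1, 0.4]
finger_gap: 0.0852
yaw -119.7 tilt x -0.05 y 0.12; turn z 0.0 deg; then shift cm [ 0.04  0.04 10.89] n>= 3.0 pos [484.8  -8.6 138.9] clk 40.6 gap 85.2 q7 -1.27
```

```bash
python3 -m creep '[[0.04,0.04,3.5,0,0,0,-1],[0,0,3.5,0,0,0,-1],[0,0,2.2,0,0,0,-1],[0,0,1.5,0,0,0,-1],[0,0,1,0,0,0,-1],[0,0,0.5,0,0,0,-1],[0,0,0,0,0,0,-1],[0,0,0,0,0,0,-1]]'
python3 -m creep '[[0,0,0,0,0,0,1],[0,0,0,0,0,0,1],[0,0,0,0,0,0,1],[0,0,0,0,0,0,1],[0,0,0,0,0,0,1],[0,0,0,0,0,0,1],[0,0,0,0,0,0,1],[0,0,0,0,0,0,1]]' 70
python3 -m creep '[[0,0,0,0,0,0,1],[0,0,0,0,0,0,1],[0,0,0,0,0,0,1],[0,0,0,0,0,0,1]]'
python3 -c "
from h import *
s=arm.state();print(s['contact_force'],s['torque']);go(484.8,-9.3,30,-119.7)"
```

```text
clock: 41.45
eef_pos: [0.4857, -0.0096, 0.0183]
eef_rot: [0.967, -0.256, 0.001, -0.0]
contact_force: [0.5, -0.1, -0.8]
finger_gap: 0.0854
clock: 42.25
eef_pos: [0.4854, -0.0094, 0.0181]
eef_rot: [0.967, -0.256, 0.0, -0.0]
contact_force: [-0.3, 1.5, 5.4]
finger_gap: 0.0168
clock: 42.65
eef_pos: [0.4854, -0.0094, 0.0181]
eef_rot: [0.967, -0.256, 0.0, -0.0]
contact_force: [-0.2, 1.7, 5.3]
finger_gap: 0.0167
[-0.23832182  1.68761897  5.30815552] [ 0.12703857  0.14696066 -0.01393505]
yaw -119.7 tilt x 0.02 y -0.03; turn z -0.0 deg; then shift cm [-0.06  0.02 -1.19] n>= 1.0 pos [485.4  -9.4  18.1] clk 42.6 gap 16.7 q7 -1.05
```

```bash
python3 -m creep '[[0,0,-1,0,0,0,1],[0,0,-3,0,0,0,1],[0,0,-4,0,0,0,1],[0,0,-4,0,0,0,1],[0,0,-2,0,0,0,1],[0,0,0,0,0,0,1],[0,0,0,0,0,0,1]]'
python3 -m creep '[[0,0,0,0,0,-5,1],[0,0,0,0,0,-8,1],[0,0,0,0,0,-8,1],[0,0,0,0,0,-8,1],[0,0,0,0,0,-8,1],[0,0,0,0,0,-5,1],[0,0,0,0,0,-2.5,1],[0,0,0,0,0,0,1]]'
python3 -m creep '[[0,0,0,0,0,0,1],[0,0,0,0,0,0,1],[0,0,0,0,0,0,1]]'
python3 -c "
from h import *
go(504.3,-432.5,158,-74.8)"
```

```text
clock: 43.35
eef_pos: [0.4846, -0.0089, 0.1573]
eef_rot: [0.967, -0.256, -0.001, -0.0]
contact_force: [-0.1, -0.0, -1.5]
finger_gap: 0.0165
clock: 44.15
eef_pos: [0.4839, -0.0092, 0.1562]
eef_rot: [0.992, 0.128, -0.002, -0.0]
contact_force: [0.5, -0.4, -1.1]
finger_gap: 0.0166
clock: 44.45
eef_pos: [0.485, -0.0094, 0.1573]
eef_rot: [0.992, 0.128, -0.0, 0.0]
contact_force: [0.4, 0.2, -2.3]
finger_gap: 0.017
yaw -75.2 tilt x -0.05 y 0.00; turn z -0.4 deg; then shift cm [-9.23 41.34 -0.06] n>= 9.0 pos [485.   -9.4 157.3] clk 44.5 gap 17.0 q7 -0.71
```

```bash
python3 -m creep '[[-0.5,2.3,0,0,0,-0.4,1],[-0.95,4.1,0,0,0,0,1],[-0.95,4.1,0,0,0,0,1],[-0.95,4.1,0,0,0,0,1],[-0.95,4.1,0,0,0,0,1],[-0.95,4.1,0,0,0,0,1],[-0.95,4.1,0,0,0,0,1],[-0.95,4.1,0,0,0,0,1]]'
python3 -m creep '[[-0.95,4.1,0,0,0,0,1],[-0.95,4.1,0,0,0,0,1],[-0.2,2.1,0,0,0,0,1],[0,0,0,0,0,0,1],[0,0,0,0,0,0,1],[0,0,0,0,0,0,1],[0,0,0,0,0,0,1],[0,0,0,0,0,0,1]]'
python3 - <<'E'
from m import *
go(504.3,-432.5,65,-74.8)
s=shoot('side','s7'); p=arm.state()["eef_pos"]; im=s["frame"][:,:,::-1][220:350,290:420].copy(); im=cv2.resize(im,(600,600),interpolation=cv2.INTER_CUBIC)
B=body(.156,.116,p[2]-.012,p[2]-.006); a=np.radians(15.2); R=np.array([[np.cos(a),np.sin(a)],[-np.sin(a),np.cos(a)]]); B[:,:2]=B[:,:2]@R+p[:2]
H=body(.07,.018,p[2]-.006,p[2]+.024);H[:,:2]=H[:,:2]@R+p[:2]
for h in(B[:4],B[4:],H[4:]): cv2.polylines(im,[np.round((proj(s,h)-[290,220]+.5)*600/130).astype(np.int32)],True,(255,0,255),1)
cv2.imwrite("pics/b7.png",im)
E
```

```text
clock: 45.25
eef_pos: [0.4972, -0.3288, 0.1575]
eef_rot: [0.991, 0.132, -0.0, -0.0]
contact_force: [1.3, -0.3, -1.3]
finger_gap: 0.0165
clock: 46.05
eef_pos: [0.5046, -0.4309, 0.1578]
eef_rot: [0.991, 0.133, 0.0, -0.0]
contact_force: [0.5, 0.3, -1.2]
finger_gap: 0.0165
yaw -74.7 tilt x 0.02 y -0.04; turn z 0.1 deg; then shift cm [-0.07  0.15  9.28] n>= 2.0 pos [ 504.6 -430.9  157.8] clk 46.0 gap 16.5 q7 -0.16
```

View pics/b7.png

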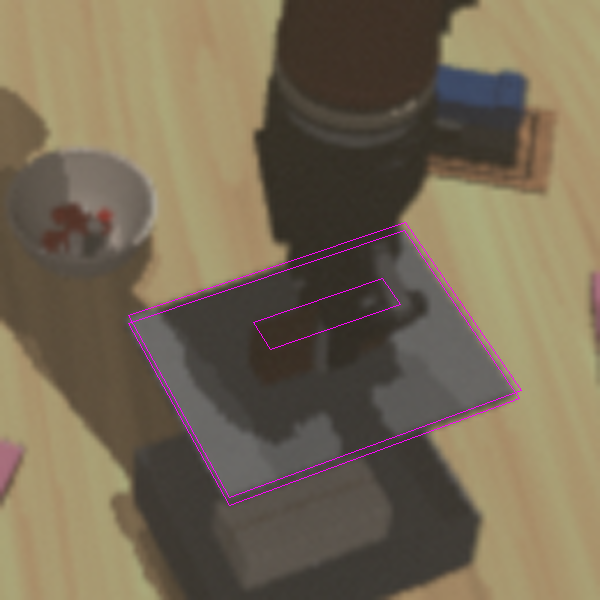

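```bash
python3 -m creep '[[-0.06,0.1,2.5,0,0,0,1],[0,0,2.5,0,0,0,1],[0,0,1.8,0,0,0,1],[0,0,1.2,0,0,0,1],[0,0,0.7,0,0,0,1],[0,0,0,0,0,0,1],[0,0,0,0,0,0,1],[0,0,0,0,0,0,1]]'
python3 -c "
from h import *
go(504.3,-432.5,56,-74.8)"
```

```text
clock: 46.9
eef_pos: [0.5041, -0.4341, 0.072]
eef_rot: [0.991, 0.132, 0.001, 0.001]
contact_force: [0.6, -0.3, -1.5]
finger_gap: 0.0167
yaw -74.8 tilt x 0.06 y 0.12; turn z -0.0 deg; then shift cm [ 0.06 -0.15  1.6 ] n>= 1.0 pos [ 504.1 -434.1   72. ] clk 46.9 gap 16.7 q7 -0.09
```

```bash
python3 -m creep '[[0.05,-0.1,0.4,0,0,0,1],[0,0,0.3,0,0,0,1],[0,0,0.2,0,0,0,1],[0,0,0,0,0,0,1],[0,0,0,0,0,0,1],[0,0,0,0,0,0,1]]'
python3 -m creep '[[0,0,0.2,0,0,0,1],[0,0,0.2,0,0,0,1],[0,0,0,0,0,0,1],[0,0,0,0,0,0,1]]'
python3 -m creep '[[0,0,0.2,0,0,0,1],[0,0,0,0,0,0,1],[0,0,0,0,0,0,1]]'
```

```text
clock: 47.5
eef_pos: [0.5039, -0.4324, 0.0618]
eef_rot: [0.991, 0.132, -0.0, 0.0]
contact_force: [0.3, 0.6, -0.7]
finger_gap: 0.0169
clock: 47.9
eef_pos: [0.5038, -0.4322, 0.0576]
eef_rot: [0.991, 0.132, -0.0, -0.0]
contact_force: [0.4, 0.7, -0.5]
finger_gap: 0.0167
clock: 48.2
eef_pos: [0.5041, -0.4326, 0.0562]
eef_rot: [0.991, 0.132, 0.0, 0.0]
contact_force: [0.4, -0.6, 1.2]
finger_gap: 0.0167
```

Battens are in: contact comes at the predicted 56 mm. Seat, release, retreat and check.

```bash
python3 -m creep '[[0,0,0.1,0,0,0,1],[0,0,0,0,0,0,1],[0,0,0,0,0,0,1]]'
python3 -m creep '[[0,0,0,0,0,0,-1],[0,0,0,0,0,0,-1],[0,0,0,0,0,0,-1],[0,0,0,0,0,0,-1],[0,0,0,0,0,0,-1],[0,0,-2,0,0,0,-1],[0,0,-3,0,0,0,-1],[0,0,-4,0,0,0,-1]]'
python3 -m creep '[[0,0,-4,0,0,0,-1],[0,-4.5,0,0,0,0,-1],[0,-4.5,0,0,0,0,-1],[0,-4.5,0,0,0,0,-1],[0,-4.5,0,0,0,0,-1],[0,-4.5,0,0,0,0,-1],[0,-4.5,0,0,0,0,-1],[0,0,0,0,0,0,-1]]'
python3 -m creep '[[0,0,0,0,0,0,-1],[0,0,0,0,0,0,-1],[0,0,0,0,0,0,-1],[0,0,0,0,0,0,-1]]'
python3 - <<'E'
from m import *
t=shoot('top','t9'); s=shoot('side','s9')
for n,k in(("top",t),("side",s)):
    M=mask(k,non[n]); print(n,"lid",fit(k,M,body(.156,.116,.044,.05),(.504,-.432,.262)))
P=[]
for k,n in((t,"top"),(s,"side")):
    im=ortho(k,.053,.45,.58,.33,.46,2000); P.append(cv2.resize(im,(260,260)))
P.append(cv2.resize(ortho(t,.05,.56,.71,-.23,-.08,2000),(260,260)))
Q=[cv2.resize(s["frame"][:,:,::-1][285:365,310:400],(290,260),interpolation=cv2.INTER_CUBIC),cv2.resize(s["frame"][:,:,::-1][100:340,250:440],(205,260)),cv2.resize(t["frame"][:,:,::-1][120:320,160:480],(285,260))]
cv2.imwrite("pics/f.png",np.vstack([np.hstack(P),np.hstack(Q)]))
E
```

```text
clock: 48.5
eef_pos: [0.5041, -0.4326, 0.0562]
eef_rot: [0.991, 0.132, 0.0, 0.0]
contact_force: [-1.4, 1.8, 5.4]
finger_gap: 0.0168
clock: 49.3
eef_pos: [0.5032, -0.4311, 0.1437]
eef_rot: [0.991, 0.132, -0.001, -0.002]
contact_force: [1.1, 0.2, -0.2]
finger_gap: 0.0858
clock: 50.1
eef_pos: [0.4316, -0.164, 0.1836]
eef_rot: [0.991, 0.137, -0.002, -0.004]
contact_force: [0.5, -0.3, -0.2]
finger_gap: 0.0852
clock: 50.5
eef_pos: [0.4332, -0.1732, 0.1848]
eef_rot: [0.991, 0.131, 0.0, 0.001]
contact_force: [-1.3, -0.1, 0.6]
finger_gap: 0.0853
top lid [ 501.61 -430.62   15.22    0.79]
side lid [ 498.36 -455.7    15.01    0.76]
```

View pics/f.png

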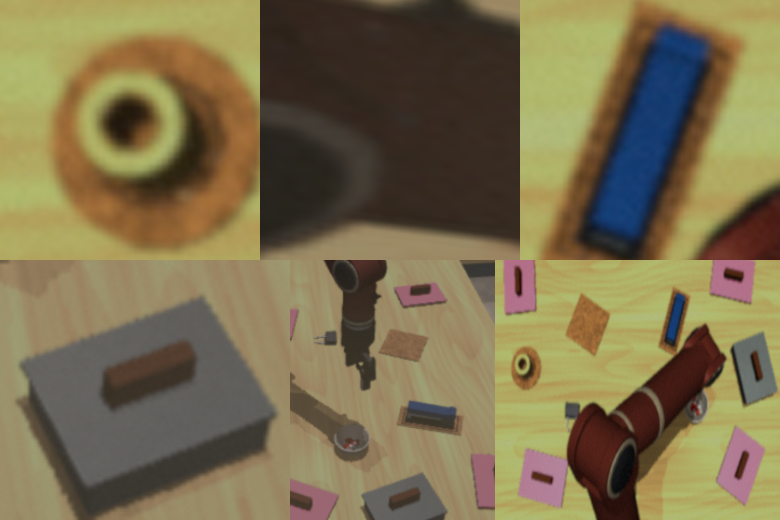

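```bash
python3 -c "
from workcell import job_done
print(job_done())"
```

```text
the job is handed in; nothing more can be done
None
```

The shelf is back in order and handed in at about 50 s on the robot clock. I moved the tape to the square mat, the carton into the box, the stapler to the long mat, the tape on to the round mat, then put on the lid. The job reports no verdict, so what follows is from my own checks.

- **Tape roll:** it lies flat on the round mat, about 2 mm from the mat centre I measured.
- **Stapler:** it stands upright inside the drawn oblong. It was released within about 1 mm of the mat centre I measured, and along the mat's length.
- **Carton:** it was flat in the box by eye in a top view, near the middle, before the lid went on. I could not see it again afterwards.
- **Lid:** contact came at a tool height of 56.2 mm, against a predicted 56.1 mm for fully closed. The picture shows it level on the rim. The top-view fit puts it about 3 mm from the box centre and within 0.1° of its angle.
- **Bowl and clip:** both look unmoved by eye; I did not measure them. The arm was well clear of everything at the end.

**One check disagreed:** the side-view fit of the closed lid was about 24 mm off. I put this down to the visible box wall and shadow being counted as lid, since the top view, the picture and the contact height agree with each other.

The side view of the tape was blocked by the arm, so only the top view confirms its final place.

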